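Ready the saw-table insert for washing and open the cleaner

ROBOT

A 6-joint arm with a two-finger parallel gripper is mounted at the origin on the work surface. World frame = base frame: x ahead of the robot, y to its left, z up, the work surface at z = 0. Lengths are in m, angles in degrees, forces in N, time in s.
With the tool pointing down it reaches from about 0.25 to 0.725 m from the base axis. Payload 9.7 kg.
Tool frame: the origin (TCP) lies midway between the tips of the shut fingers; the grasp point (between the pads) lies 19 mm behind it; z points along the fingers, y is the line along which they close (so a half turn about z gives the same grasp; the last joint's range is limited). The gripper opens to 85 mm and grips with 20 to 120 N. Pads are 22 mm wide; open, the fingers measure 114 mm over their backs; the gripper's body (76 mm by 85 mm) begins 54 mm behind the grasp point. The pads swing forward as they close: fully open they stand 13 mm farther back than shut.
Start: joints at [68.182, 4.979, 10.078, 95.1, 0, 90], TCP at [0.204, 0.511, 0.231] pointing down, gripper open.
Joint ranges: [-179.16, 179.16], [-48.56, 103.87], [-65.8, 70.77], [-126.05, 130.52], [-82.76, 87.17], [-180, 180]. Speed limits (degrees/s): [127.2, 127.2, 147.25, 180, 180, 180].

INTERFACE

Orientations are given as [roll, pitch, yaw] about the fixed x, y, z axes, in that order (R = Rz(yaw) Ry(pitch) Rx(roll)).
In Python, from workcell import * gives the robot as it stands.
- The arm moves only by the tool servo_tool, never from a script. Its argument "moves" is a list of rows, each a list of 4 numbers: the shift along the world's x, y, z in shares of 80 cm (1.0 is 80 cm), then the turn about the world's z in fractions of the full range, 1 being pi rad. A call has 1 to 20 rows; each row is the pose to reach, as a shift and turn from the pose commanded when the call began; what a row does not reach only later rows make up. A row lasts 1/12 s, in which the tool goes at most 41.7 mm and 7.16 degrees, less where a joint would pass 70% of its speed; a pose out of reach is approached as far as the arm can. Shift and turn numbers lie between -1 and 1, and a call with a number outside is refused. A call with a gripper value outside its range is refused whole. "claw" is the closure, from 0 (fully open) to 1 (shut), set as the call begins (left out, the last holds). The fingers move at their own pace and stop on an object; "force" is the grip in N (left out, the last holds). Time passes only in rows, so rows that repeat a pose let the fingers close. It gives the time, the measured TCP pose, the force, the opening and the grip force at its end, in the units of the state.
- get_obs(): the state, without advancing time (a new reading comes with each control period).
- camera(name): name is "scene" or "top" or "wrist"; returns the picture (400x640x3 uint8, red, green, blue); there is no depth.
- get_calibration(name): a dict with "fx", "fy", "cx", "cy" (pixels), "rvec" (rotation vector, rad) and "tvec" (3), from world to camera coordinates, as OpenCV has them; the wrist camera has in their place "tool_from_camera" (4x4, takes a point from camera to tool coordinates, whose origin is the TCP and whose axes are the flange's). Camera axes: x right, y down, z forward; pixel columns grow to the right and rows downward; lengths in m; the calibration is good to about 2 mm. A picture is of the moment at which its call begins: read the wrist's pose just before it. get_calibration takes no time and is no camera call.
- job_done(): hands the job in; it is judged then, once.
The state is a dict: "time": time; "q": joint angles; "qd": joint speeds; "joint_efforts": joint torques, N m; "ee_pos": TCP position; "tcp_rot": TCP orientation; "wrist_force": force on the tool from outside, world axes, zero at the start; "torque": the same for the moment, N m; "opening": finger opening in m; "grasp_force": force on a finger pad.
Only numpy, scipy, OpenCV 4.12 (cv2) and the standard library are available. Lean on these libraries where they do the work, as an engineer would, in place of code of your own. Each camera call takes 0.05 s, during which the arm holds its last target. There are 200 camera calls.

TASK

The band saw's table insert is to be cleaned of resin: first slide it along the table, without lifting it, until it lies flat and wholly on the cork mat. Then open the cleaner bottle: press its safety cap down, keep it pressed while you turn it counterclockwise as far as it goes, and lift it off. Finish while holding the cap, upright, straight above the bottle's mouth and about five centimetres clear of it; leave the other things on the table alone.

Things in the scene. Friction and masses are not known exactly. Their poses are not given: they have to be found in the camera images.
- insert: The table insert: a loose flat aluminium bar with a narrow saw slot, 110 (x) x 40 (y) x 16 (z) mm, about 0.2 kg, flat on the table. Origin: centre of its underside; x along its length, z up. It can be gripped across its 40 mm width and dragged.
- corner0 (a point): point on the underside of the insert, at its corner at insert x = +55, y = +20 mm
- corner1 (a point): point on the underside of the insert, at its corner at insert x = +55, y = -20 mm
- corner2 (a point): point on the underside of the insert, at its corner at insert x = -55, y = +20 mm
- corner3 (a point): point on the underside of the insert, at its corner at insert x = -55, y = -20 mm
- mat: A cork mat let flush into the table (no edge to climb), 170 (x) x 110 (y) mm. Origin: its centre at table height; x along its length. Fixed.
- bottle: Cleaner bottle: white, round, 84 mm across, fixed upright in a grey collar on a 116 mm square, 6 mm thick bolted plate. Its shoulder narrows from radius 42 mm at z = 122 mm to 36 mm at 136 and to the neck, radius 15 mm, at 150. Origin: its axis at table height, z up; x points to one of the two slots, half a turn apart, in the neck's rim, where the cap's lugs leave.
- mouth (a point): Centre of the bottle's mouth (top of the neck), 184 mm above the table; axes parallel to the bottle's.
- cap: White ribbed push-and-turn cap, 52 mm across, 29.4 mm high, about 40 g, locked on the bottle. Origin: centre of its lower rim, 168.6 mm above the table when closed; z up, x through one of its two inner lugs. Closed, its x is 60 degrees clockwise (from above) of the bottle's x, with 3 degrees of play. Grip it from above across its diameter near mid-height and turn it in one grasp.
- cap_top (a point): Centre of the cap's top, 29.4 mm above its lower rim. Pressed down 5 to 8 mm (firm stop at 8) the cap turns counterclockwise, seen from above, past a safety tooth in the first 35 degrees to a firm stop at about 65. From 50 degrees to the stop it is free: it lifts straight off, clear of the neck's rim after 11 mm. Turned without pressing, or pulled before turning, it stays locked.
- plug (a joint): The grey sprung plug (24 mm in diameter) in the bottle's mouth, which pushes the cap up: how far it is pressed down, 0 to 0.008 m. Its spring needs 6 N to start and 10.8 N at 8 mm; it comes back up when let go. At 0 its top stands 9 mm above the mouth and just touches the underside of the cap's top.
- wrench: Bystander: a steel wrench, 180 mm long, lying beyond the work.
- offcut: Bystander: a wooden board offcut, 40 x 140 x 22 mm, beyond the work.
- oilcan: Bystander: a small steel can, 60 mm in diameter, 85 mm high, beyond the work.
- bearing: Bystander: a ball bearing, 42 mm in diameter, 12 mm high, lying flat between the robot and the work, at one side.

How it is judged:
By the outcome, as a careful person would: the job done as asked, in the order asked, and still so for the second after the job is handed in, while the arm keeps its last pose, push and grip.
It also fails if it takes over 58 s, if anything falls off the work surface, if the arm or the gripper's body presses on something with over 40 N, if the wrist force passes 120 N, or if a joint passes its speed limit or range.

## Working session

There is one attempt and no reset: what is moved stays moved. The work goes in short steps, Python scripts to look and compute and a tool call to move; the robot and the scene stay as the last step left them, time stands still between calls to the robot, and variables do not carry over. Pictures are saved under pics/ and viewed, at most 10 in all, crops included, and the job is handed in when it is done.

Besides the shell and the picture viewer there is one more tool, called after "Call:" as name(argument=value, ...) on one line, values as JSON. servo_tool: Moves the arm, as the interface text tells. Its arguments: {"type":"object","properties":{"moves":{"type":"array","items":{"type":"array","items":{"type":"number"}}},"claw":{"type":"number"},"force":{"type":"number"}},"required":["moves"]}

```bash
mkdir -p pics; ls
python3 - <<'E'
from workcell import *
import cv2
for n in ("scene","top"):
    cv2.imwrite(f"pics/{n}0.png",camera(n)[:,:,::-1]); print(n,get_calibration(n))
print(get_calibration("wrist")); print(get_obs())
E
```

```text
pics
scene {'fx': 519.9268509237909, 'fy': 519.9268509237909, 'cx': 318.0146186366549, 'cy': 203.29347080423491, 'rvec': array([ 2.44888875,  0.70214561, -0.22809439]), 'tvec': array([-0.43103689, -0.15575352,  1.47183059])}
top {'fx': 385.10915273931835, 'fy': 385.10915273931835, 'cx': 315.4313627381945, 'cy': 193.9627076367559, 'rvec': array([ 2.16709903, -2.15874097,  0.12832402]), 'tvec': array([-0.02603723,  0.568598  ,  1.01011043])}
{'fx': 319.2637111138912, 'fy': 319.2637111138912, 'cx': 316.34968303283296, 'cy': 196.0843247209984, 'tool_from_camera': array([[ 4.18587283e-04, -9.65368264e-01, -2.60890667e-01,
         6.63611181e-02],
       [ 9.99999268e-01,  7.00245220e-04, -9.86649076e-04,
        -1.63018855e-04],
       [ 1.13516715e-03, -2.60890063e-01,  9.65367850e-01,
        -1.42980516e-01],
       [ 0.00000000e+00,  0.00000000e+00,  0.00000000e+00,
         1.00000000e+00]])}
{'time': 0.1, 'q': array([ 6.81815884e+01,  5.00887006e+00,  1.00402701e+01,  9.50984365e+01,
       -1.92674123e-03,  9.00010886e+01]), 'qd': array([-0.04541442, -0.03135367,  0.15167085,  0.06525501, -0.065208  ,
       -0.09620135]), 'joint_efforts': array([-2.19508538e-04, -5.21558833e+01,  4.65656054e+01,  1.59384683e-02,
       -5.22145365e-05, -6.39315459e-06]), 'ee_pos': array([0.20435526, 0.51042303, 0.23065654]), 'tcp_rot': array([-1.79932964e+02,  1.92801354e-03,  1.58180502e+02]), 'wrist_force': array([-0.21789673, -0.43798894,  1.21384259]), 'torque': array([-0.00324017, -0.03881197, -0.00373181]), 'grasp_force': 0.0, 'opening': 0.08510484308128037}
```

View pics/top0.png

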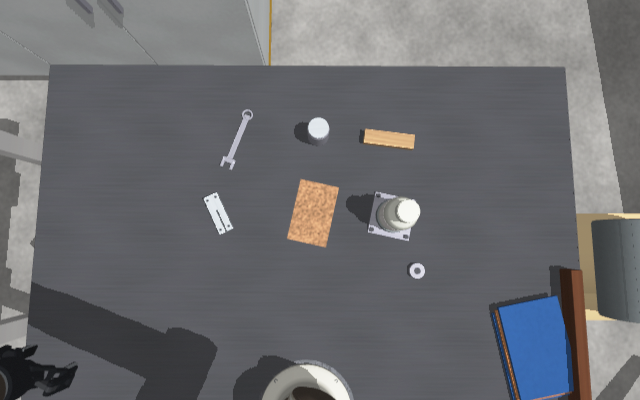

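View pics/scene0.png

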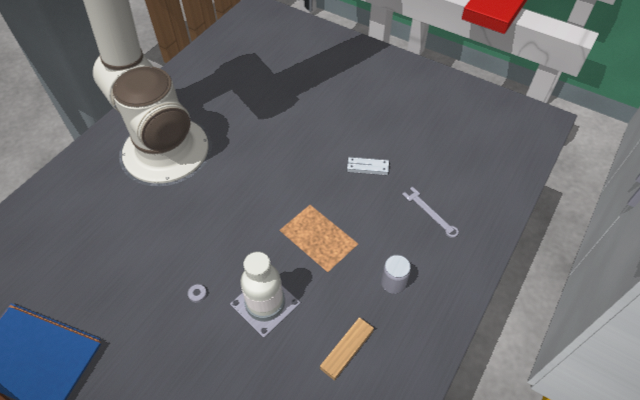

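The top view shows the insert at (218,213), the mat at (313,213), and the bottle at (395,213) with its cap near (407,210). The scene view shows the insert at (368,166), the mat at (318,238), and the cap at (258,265).

```bash
cat > h.py <<'E'
from workcell import *
import numpy as np, cv2
from scipy.spatial.transform import Rotation as Ro
def cam(n,obs=None):
    c=get_calibration(n); K=np.array([[c['fx'],0,c['cx']],[0,c['fy'],c['cy']],[0,0,1]])
    if n=='wrist':
        T=np.eye(4); T[:3,:3]=Ro.from_euler('xyz',obs['tcp_rot'],degrees=True).as_matrix(); T[:3,3]=obs['ee_pos']
        M=T@c['tool_from_camera']; return K,M[:3,:3],M[:3,3]
    R=cv2.Rodrigues(c['rvec'])[0]; return K,R.T,-R.T@c['tvec']
def ray(C,p):
    K,R,o=C; d=R@np.linalg.solve(K,[p[0],p[1],1.]); return o,d/np.linalg.norm(d)
def plane(C,p,z):
    o,d=ray(C,p); return o+d*(z-o[2])/d[2]
def tri(rays):
    A=np.zeros((3,3));b=np.zeros(3)
    for o,d in rays:
        P=np.eye(3)-np.outer(d,d);A+=P;b+=P@o
    x=np.linalg.solve(A,b); return x,[np.linalg.norm((np.eye(3)-np.outer(d,d))@(x-o))*1000 for o,d in rays]
def proj(C,X):
    K,R,o=C; v=K@(R.T@(np.array(X)-o)); return v[:2]/v[2]
def blob(mask,roi):
    x0,y0,x1,y1=roi; m=np.zeros(mask.shape,np.uint8); m[y0:y1,x0:x1]=mask[y0:y1,x0:x1]*255
    cs,_=cv2.findContours(m,cv2.RETR_EXTERNAL,cv2.CHAIN_APPROX_NONE); c=max(cs,key=cv2.contourArea)
    return c, cv2.minAreaRect(c)
E
python3 - <<'E'
from h import *
im={n:cv2.imread(f'pics/{n}0.png') for n in('scene','top')}; C={n:cam(n) for n in im}
roi={'top':((195,185,245,240),(280,170,345,255)),'scene':((335,145,400,185),(270,195,365,280))}
ins={}
for n in im:
    g=im[n].min(2); h=cv2.cvtColor(im[n],cv2.COLOR_BGR2HSV)
    c,r=blob(g>125,roi[n][0]); ins[n]=r; print(n,'insert',r,cv2.contourArea(c))
    for z in(0.016,):
        b=np.array([plane(C[n],p,z) for p in cv2.boxPoints(r)])
        print(b.round(4)[:,:2].tolist(), b.mean(0).round(4))
    c,r=blob((h[...,1]>90)&(h[...,0]<25),roi[n][1]); 
    b=np.array([plane(C[n],p,0) for p in cv2.boxPoints(r)]); print(n,'mat',r,b.round(4)[:,:2].tolist(), b.mean(0).round(4))
print('ins tri',tri([ray(C[n],ins[n][0]) for n in im]))
a=im['top'][165:265,350:450];b=im['scene'][235:345,210:320]
a=cv2.resize(a,(400,400),interpolation=3);b=cv2.resize(b,(400,400),interpolation=3)
cv2.imwrite('pics/crop1.png',np.hstack([a,b]))
E
```

```text
scene insert ((367.6558532714844, 165.4735107421875), (41.41611099243164, 15.262603759765625), 4.39870548248291) 564.5
[[0.4824, 0.1862], [0.4582, 0.234], [0.5599, 0.2838], [0.5819, 0.2352]] [0.5206 0.2348 0.016 ]
scene mat ((318.3349914550781, 236.69033813476562), (68.01201629638672, 41.311004638671875), 40.91437911987305) [[0.4273, -0.055], [0.4328, 0.0624], [0.6147, 0.0158], [0.6026, -0.0934]] [ 0.5193 -0.0176  0.    ]
top insert ((217.8351593017578, 212.9014892578125), (40.90559005737305, 15.1350679397583), 65.85445404052734) 556.5
[[0.5601, 0.2863], [0.5774, 0.2489], [0.4752, 0.1999], [0.4583, 0.237]] [0.5177 0.243  0.016 ]
top mat ((312.64703369140625, 212.58822631835938), (39.4813346862793, 61.174381256103516), 12.52880859375) [[0.4495, 0.0547], [0.6162, 0.0195], [0.5924, -0.0886], [0.4265, -0.0516]] [ 0.5212 -0.0165  0.    ]
ins tri (array([0.51735473, 0.24539633, 0.0028173 ]), [np.float64(1.2280269255732348), np.float64(1.2280269255735001)])
```

View pics/crop1.png

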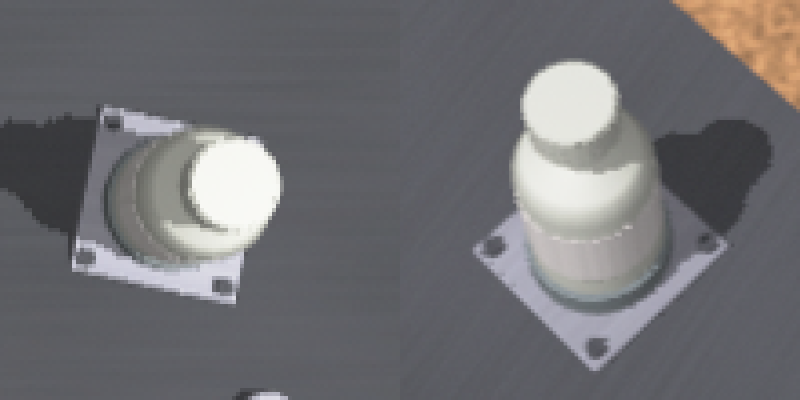

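The crop shows the cap top as a bright disc centred at crop (235,183) in the top view and (572,102) in the scene view. Next I triangulate the cap and move over the insert for a closer look.

Run:
```python
from h import *
C={n:cam(n) for n in('scene','top')}
print(tri([ray(C['top'],(408.4,210.4)),ray(C['scene'],(257.0,262.8))]))
for n,p in(('top',(408.4,210.4)),('scene',(257.0,262.8))):print(plane(C[n],p,.198))
```

```text
(array([ 0.51320641, -0.23530981,  0.19397558]), [np.float64(0.12221892219347705), np.float64(0.12221892219356319)])
[ 0.5128112  -0.23440182  0.198     ]
[ 0.51493536 -0.23679081  0.198     ]
```

The rows are not in the units I measure in: shifts go in shares of 80 cm and turns go in shares of pi rad. I convert before sending: 31.5 cm / 80 = 0.3938, 29 cm / 80 = 0.3625, 0.827 rad / 3.1416 = 0.2632.

Call:
servo_tool(moves=[[0.0375,-0.0313,0,0.0318],[0.075,-0.0625,0,0.0637],[0.1125,-0.1,0,0.0955],[0.15,-0.1313,0,0.1273],[0.1875,-0.1625,0,0.1592],[0.225,-0.1938,0,0.191],[0.2625,-0.225,0,0.2228],[0.3,-0.2563,0,0.2546],[0.3375,-0.2875,-0.0125,0.2632],[0.3625,-0.3125,-0.025,0.2632],[0.3938,-0.3375,-0.05,0.2632],[0.3938,-0.3375,-0.075,0.2632],[0.3938,-0.3375,-0.075,0.2632],[0.3938,-0.3375,-0.075,0.2632]], claw=0)

```text
time: 1.27
ee_pos: [0.5187, 0.2402, 0.1703]
tcp_rot: [180.0, -0.2, -154.5]
wrist_force: [-0.6, 1.1, -0.4]
opening: 0.0857
grasp_force: 0.0
```

Run:
```python
from h import *
o=get_obs(); im=camera('wrist')[:,:,::-1].copy(); cv2.imwrite('pics/w1.png',im); print(o['q'],o['ee_pos'],o['tcp_rot'],o['wrist_force'])
```

```text
[ 2.48389521e+01  7.28717388e+00  5.83135171e+00  8.87110838e+01
  1.08358029e-02 -6.89494967e-01] [0.51868686 0.24015442 0.17031625] [ 1.79987156e+02 -1.66763501e-01 -1.54471550e+02] [-0.55309177  1.12996926 -0.39896411]
```

View pics/w1.png

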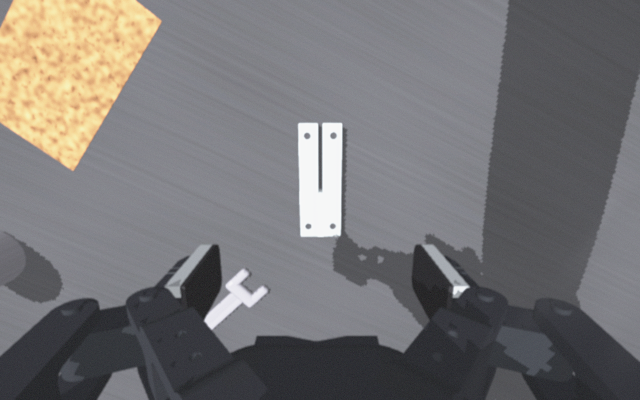

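The wrist view shows the insert from (299,123) to (342,237), almost square to the fingers, with the mat at upper left. I go lower for a second view to triangulate.

Converted, -6 cm / 80 = -0.075, -5 cm / 80 = -0.0625.

Call:
servo_tool(moves=[[0,0,-0.0313,0],[0,0,-0.0625,0],[0,0,-0.075,0],[0,0,-0.075,0],[0,0,-0.075,0]])

```text
time: 1.73
ee_pos: [0.5192, 0.2412, 0.1126]
tcp_rot: [180.0, 0.0, -154.4]
wrist_force: [0.6, 0.5, 0.0]
opening: 0.0854
grasp_force: 0.0
```

```bash
cat > ins.py <<'E'
from h import *
def meas(im,C,z=.016,roi=(200,40,450,300)):
    c,r=blob(im.min(2)>190,roi); bp=cv2.boxPoints(r)
    b=np.array([plane(C,p,z) for p in bp]); e=[b[1]-b[0],b[2]-b[1]]; l=max(e,key=np.linalg.norm)
    return r,bp,b.mean(0),np.degrees(np.arctan2(l[1],l[0])),[np.linalg.norm(x) for x in e]
E
python3 - <<'E'
from ins import *
o=get_obs(); im=camera('wrist')[:,:,::-1].copy(); cv2.imwrite('pics/w2.png',im); C2=cam('wrist',o); print(o['ee_pos'],o['tcp_rot'])
o1=dict(ee_pos=[0.51868686,0.24015442,0.17031625],tcp_rot=[1.79987156e+02,-1.66763501e-01,-1.54471550e+02]); C1=cam('wrist',o1)
i1=cv2.imread('pics/w1.png')
m1=meas(i1,C1);m2=meas(im,C2);print(m1);print(m2)
k=lambda bp:sorted(bp.tolist(),key=lambda p:(p[1]>bp[:,1].mean(),p[0]))
for p,q in zip(k(m1[1]),k(m2[1])): print(tri([ray(C1,p),ray(C2,q)]))
h=cv2.cvtColor(i1,cv2.COLOR_BGR2HSV); c,r=blob((h[...,1]>70)&(h[...,0]<28),(0,0,640,200))
for p in((161,22),(73,170)): print('mat corner',plane(C1,p,0))
E
```

```text
[0.5192296  0.2412492  0.11258681] [ 1.79999239e+02  4.03302542e-02 -1.54373480e+02]
(((319.5, 179.5), (113.0, 43.0), 90.0), array([[298., 123.],
       [341., 123.],
       [341., 236.],
       [298., 236.]], dtype=float32), array([0.51693198, 0.24271078, 0.016     ]), np.float64(26.690848970777658), [np.float64(0.03908118694880309), np.float64(0.10996153966721924)])
(((319.4999694824219, 192.49998474121094), (136.99996948242188, 52.99999237060547), 90.0), array([[292.99997, 124.     ],
       [345.99997, 124.     ],
       [345.99997, 260.99997],
       [292.99997, 260.99997]], dtype=float32), array([0.51684707, 0.24288785, 0.016     ]), np.float64(27.038176920902668), [np.float64(0.03881948052643863), np.float64(0.11001270069231121)])
(array([0.47655044, 0.20084454, 0.00370571]), [np.float64(0.05147735870307828), np.float64(0.05147735870296266)])
(array([0.45894781, 0.23675006, 0.01300509]), [np.float64(0.019408475384605196), np.float64(0.019408475384537004)])
(array([0.57544312, 0.24709597, 0.0167184 ]), [np.float64(0.02024916593337845), np.float64(0.02024916593344534)])
(array([0.55665299, 0.28586562, 0.01712285]), [np.float64(0.3140322655992754), np.float64(0.31403226559925596)])
mat corner [0.44973686 0.05444287 0.        ]
mat corner [0.61470697 0.01780144 0.        ]
```

Converted, -11 cm / 80 = -0.1375, -10.2 cm / 80 = -0.1275, 0.013 rad / 3.1416 = 0.0041.

Call:
servo_tool(moves=[[-0.0025,0.0019,-0.0375,0.0041],[-0.0025,0.0019,-0.075,0.0041],[-0.0025,0.0019,-0.1125,0.0041],[-0.0025,0.0019,-0.1275,0.0041],[-0.0025,0.0019,-0.1375,0.0041],[-0.0025,0.0019,-0.1375,0.0041],[-0.0025,0.0019,-0.1375,0.0041]], claw=0, force=30)

```text
time: 2.37
ee_pos: [0.5183, 0.2426, 0.0031]
tcp_rot: [-180.0, 0.1, -153.7]
wrist_force: [-0.1, 0.2, -0.2]
opening: 0.0855
grasp_force: 0.0
```

Call:
servo_tool(moves=[[0,0,0,0],[0,0,0,0],[0,0,0,0],[0,0,0,0],[0,0,0,0],[0,0,0,0],[0,0,0,0],[0,0,0,0],[0,0,0,0],[0,0,0,0]], claw=1, force=30)

```text
time: 3.2
ee_pos: [0.5179, 0.2424, 0.0023]
tcp_rot: [180.0, 0.1, -153.7]
wrist_force: [-0.8, 0.6, 5.7]
opening: 0.039
grasp_force: 31.2
```

Run:
```python
from ins import *
o=get_obs(); im=camera('wrist')[:,:,::-1].copy(); cv2.imwrite('pics/w3.png',im); print(o['ee_pos'],o['tcp_rot'],o['q'])
```

```text
[0.51791421 0.24236618 0.00232651] [ 1.79996712e+02  8.76368392e-02 -1.53690329e+02] [ 2.50754112e+01  9.72912492e+00 -1.01465282e+01  7.00368012e+01
  5.17458160e-03 -1.23425849e+00]
```

View pics/w3.png

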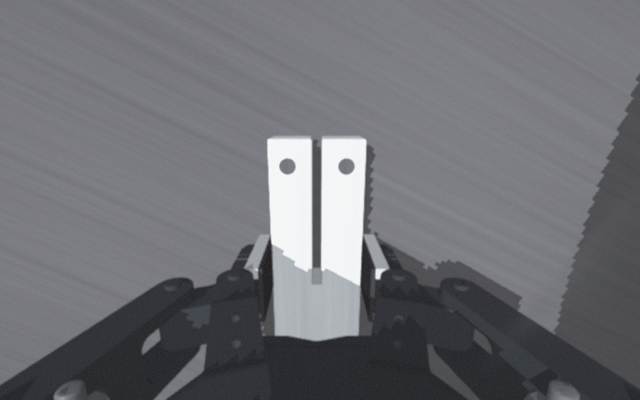

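Gripped squarely at 39 mm, straddled by both pads. Now I drag it to the mat centre, turning −0.677 rad.

Converted, -26 cm / 80 = -0.325, -25.5 cm / 80 = -0.3188, -0.677 rad / 3.1416 = -0.2155.

Call:
servo_tool(moves=[[0,-0.01,0,-0.0064],[0,-0.0275,0,-0.0191],[0,-0.0475,0,-0.0318],[0,-0.0675,0,-0.0446],[0.0013,-0.0875,0,-0.0573],[0.0013,-0.1075,0,-0.07],[0.0013,-0.1275,0,-0.0828],[0.0013,-0.1475,0,-0.0955],[0.0013,-0.1675,0,-0.1082],[0.0013,-0.1875,0,-0.121],[0.0013,-0.2075,0,-0.1337],[0.0025,-0.2275,0,-0.1464],[0.0025,-0.2475,0,-0.1592],[0.0025,-0.2675,0,-0.1719],[0.0025,-0.2875,0,-0.1878],[0.0025,-0.305,0,-0.2037],[0.0025,-0.3188,0,-0.2155],[0.0025,-0.325,0,-0.2155],[0.0025,-0.325,0,-0.2155],[0.0025,-0.325,0,-0.2155]])

```text
time: 4.92
ee_pos: [0.5199, -0.0192, 0.0023]
tcp_rot: [-180.0, 0.1, 167.4]
wrist_force: [-0.3, -3.3, 6.6]
opening: 0.0391
grasp_force: 31.3
```

Call:
servo_tool(moves=[[0,0,0,0],[0,0,0,0],[0,0,0,0],[0,0,0,0],[0,0,0,0],[0,0,0,0],[0,0,0,0],[0,0,0,0]], claw=0)

```text
time: 5.58
ee_pos: [0.5194, -0.0178, 0.0012]
tcp_rot: [-180.0, -0.0, 167.5]
wrist_force: [-0.2, 0.7, -0.4]
opening: 0.0854
grasp_force: 0.0
```

Converted, 22 cm / 80 = 0.275, 20 cm / 80 = 0.25.

Call:
servo_tool(moves=[[0,0,0.025,0],[0,0,0.0625,0],[0,0,0.1125,0],[0,0,0.1625,0],[0,0,0.2125,0],[0,0,0.25,0],[0,0,0.275,0],[0,0,0.275,0],[0,0,0.275,0]], claw=0)

```text
time: 6.33
ee_pos: [0.52, -0.0179, 0.2222]
tcp_rot: [180.0, 0.1, 167.5]
wrist_force: [0.1, 0.2, 0.0]
opening: 0.0854
grasp_force: 0.0
```

Run:
```python
from ins import *
o=get_obs(); im=camera('wrist')[:,:,::-1].copy(); cv2.imwrite('pics/w4.png',im); print(o['ee_pos'],o['tcp_rot'],o['q'])
C=cam('wrist',o); m=meas(im,C); print(m)
h=cv2.cvtColor(im,cv2.COLOR_BGR2HSV); c,r=blob((h[...,1]>70)&(h[...,0]<28),(0,0,640,400))
for p in cv2.boxPoints(r): print(p,plane(C,p,0)[:2])
```

```text
[ 0.51997033 -0.01787438  0.22222889] [1.79979836e+02 1.21607525e-01 1.67525028e+02] [-1.96752382e+00  5.77068473e-01  4.49335938e+00  9.37930455e+01
 -2.35101473e-03  1.05074239e+01]
(((315.0, 169.5), (99.0, 38.0), 90.0), array([[296., 120.],
       [334., 120.],
       [334., 219.],
       [296., 219.]], dtype=float32), array([ 0.51970957, -0.01973604,  0.016     ]), np.float64(-11.618867224154046), [np.float64(0.040436532038065215), np.float64(0.11136762017956484)])
[267.  91.] [ 0.42460732 -0.05218683]
[368.  91.] [0.4482956  0.05507802]
[368. 237.] [0.6163544  0.02539268]
[267. 237.] [ 0.58965044 -0.0957229 ]
```

View pics/w4.png

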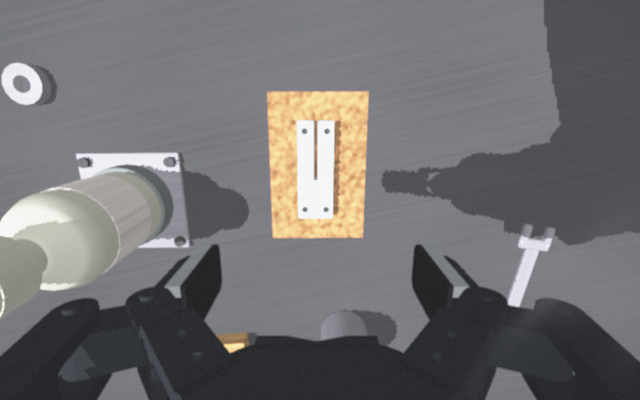

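The wrist view shows the insert, (296,120)–(334,219), well inside the mat, (267,91)–(368,237), flat and with wide margins. Next is the cap, measured from two wrist positions.

Call:
servo_tool(moves=[[0,0,0.0375,0],[0,0,0.075,0],[-0.0025,-0.025,0.1125,0],[-0.005,-0.0625,0.125,0],[-0.0075,-0.1,0.125,0],[-0.0075,-0.1375,0.125,0],[-0.0075,-0.175,0.125,0],[-0.0075,-0.2,0.125,0],[-0.0075,-0.2,0.125,0],[-0.0075,-0.2,0.125,0],[-0.0075,-0.2,0.125,0]])

```text
time: 7.3
ee_pos: [0.5133, -0.1774, 0.3202]
tcp_rot: [180.0, -0.1, 167.5]
wrist_force: [0.5, 0.5, 0.1]
opening: 0.0856
grasp_force: 0.0
```

Run:
```python
from h import *
import pickle
o=get_obs(); im=camera('wrist')[:,:,::-1].copy(); cv2.imwrite('pics/w5.png',im); pickle.dump(o,open('w5.pkl','wb')); print(o['ee_pos'],o['tcp_rot'])
```

```text
[ 0.51326395 -0.17739214  0.32019413] [ 1.79972926e+02 -1.06199560e-01  1.67515104e+02]
```

Call:
servo_tool(moves=[[0,-0.025,0,0],[0,-0.05,-0.0125,0],[0,-0.0725,-0.025,0],[0,-0.0725,-0.0375,0],[0,-0.0725,-0.0375,0],[0,-0.0725,-0.0375,0]])

```text
time: 7.85
ee_pos: [0.5133, -0.2348, 0.291]
tcp_rot: [180.0, -0.1, 167.6]
wrist_force: [0.3, 0.4, -0.0]
opening: 0.0857
grasp_force: 0.0
```

Run:
```python
from h import *
import pickle
o=get_obs(); im=camera('wrist')[:,:,::-1].copy(); cv2.imwrite('pics/w6.png',im); pickle.dump(o,open('w6.pkl','wb')); print(o['ee_pos'],o['tcp_rot'])
cv2.imwrite('pics/w56.png',np.hstack([cv2.imread('pics/w5.png')[0:300,120:520],im[0:300,120:520]]))
```

```text
[ 0.51331404 -0.23483115  0.29103067] [ 1.79974883e+02 -5.95868174e-02  1.67580022e+02]
```

View pics/w56.png

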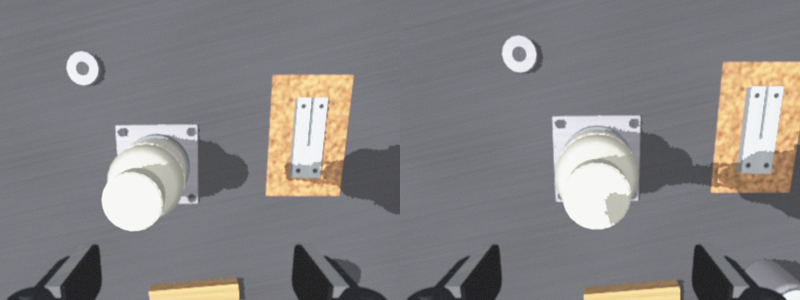

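The crops show the cap disc at about full-image (252,199) in the first view and (317,194) in the second, partly shaded. I fit circles to the lower arcs.

Run:
```python
from h import *
import pickle
from scipy.optimize import least_squares
R=[]
for n,g,rad in(('w5',(252,199),31),('w6',(317,194),34)):
    im=cv2.imread(f'pics/{n}.png'); o=pickle.load(open(n+'.pkl','rb')); C=cam('wrist',o)
    c,_=blob(im.min(2)>140,(200,100,400,260)); p=c[:,0].astype(float)
    p=p[p[:,1]>g[1]+3]; d=np.hypot(*(p-g).T); p=p[abs(d-rad)<6]
    f=least_squares(lambda v:np.hypot(p[:,0]-v[0],p[:,1]-v[1])-v[2],[*g,rad],loss='soft_l1').x
    d=C[2][2]-.198; print(n,f,len(p),plane(C,f[:2],.198),'r mm',np.linalg.norm(plane(C,f[:2]+[f[2],0],.198)-plane(C,f[:2],.198))*1e3)
    R.append(ray(C,f[:2]))
print(tri(R))
t=cam('top');s=cam('scene'); print(tri(R+[ray(t,(408.4,210.4)),ray(s,(257.0,262.8))]))
```

```text
w5 [253.52443033 197.69346831  33.06014371] 78 [ 0.50781217 -0.23192754  0.198     ] r mm 28.485485130891064
w6 [316.18776049 193.60330642  35.48849465] 100 [ 0.5086302  -0.23421912  0.198     ] r mm 27.115870122512693
(array([ 0.51067876, -0.23471597,  0.18769092]), [np.float64(0.5616027103036163), np.float64(0.5616027103035699)])
(array([ 0.51138967, -0.23470631,  0.19004438]), [np.float64(1.8607976401554083), np.float64(0.7140366863449474), np.float64(2.5416956105794695), np.float64(1.0116340817005238)])
```

Run:
```python
from h import *
import pickle
from scipy.optimize import least_squares
T=np.linspace(0,2*np.pi,180)
P=[]
for n,g in(('w5',(252,199)),('w6',(317,194))):
    im=cv2.imread(f'pics/{n}.png'); C=cam('wrist',pickle.load(open(n+'.pkl','rb')))
    c,_=blob(im.min(2)>120,(200,100,400,260)); p=c[:,0].astype(float); p=p[(p[:,1]>g[1]+8)]
    X=np.array([plane(C,q,.198)[:2] for q in p]); P.append((C,p))
    f=least_squares(lambda v:np.hypot(*(X-v).T)-.026,[.511,-.234],loss='soft_l1',f_scale=.001); r=np.hypot(*(X-f.x).T)*1e3
    g=least_squares(lambda v:np.hypot(*(X-v[:2]).T)-v[2],[.511,-.234,.026],loss='soft_l1',f_scale=.001)
    print(n,len(p),f.x,r.min(),r.max(),r.mean(),'free',g.x)
def res(v):
    return np.concatenate([np.hypot(*(np.array([plane(C,q,v[2])[:2] for q in p])-v[:2]).T)-.026 for C,p in P])
print(least_squares(res,[.511,-.234,.195],loss='soft_l1',f_scale=.001).x)
```

```text
w5 1111 [ 0.55312418 -0.18793389] 17.98440843925968 101.91230967932076 56.31850502539951 free [ 0.47725615 -0.18344108  0.09816674]
w6 787 [ 0.53522418 -0.22798355] 9.917003974136176 54.355374957189746 29.172805215729575 free [ 0.52457393 -0.22631061  0.03485252]
[ 0.48236767 -0.1852087   0.35323372]
```

Run:
```python
from h import *
import pickle
from scipy.optimize import least_squares
P=[]
for n,g,th in(('w5',(252,199),160),('w6',(317,194),160)):
    im=cv2.imread(f'pics/{n}.png'); C=cam('wrist',pickle.load(open(n+'.pkl','rb')))
    print(im[190:240:4,g[0]].min(1))
    c,_=blob(im.min(2)>th,(200,100,400,260)); p=c[:,0].astype(float); p=p[(p[:,1]>g[1]+14)&(np.hypot(*(p-g).T)>27)]
    X=np.array([plane(C,q,.198)[:2] for q in p]); P.append((C,p))
    f=least_squares(lambda v:np.hypot(*(X-v).T)-.026,[.511,-.234],loss='soft_l1',f_scale=.001); r=np.hypot(*(X-f.x).T)*1e3
    g=least_squares(lambda v:np.hypot(*(X-v[:2]).T)-v[2],[.511,-.234,.026],loss='soft_l1',f_scale=.001)
    print(n,len(p),f.x,r.min(),r.max(),r.mean(),'free',g.x)
res=lambda v:np.concatenate([np.hypot(*(np.array([plane(C,q,v[2])[:2] for q in p])-v[:2]).T)-.026 for C,p in P])
print(least_squares(res,[.511,-.234,.195],loss='soft_l1',f_scale=.001).x)
```

```text
[246 246 246 246 246 246 246 246 246 246 234 121 124]
w5 61 [ 0.51153404 -0.23441166] 25.46528601090627 27.840449924845792 26.061168215898032 free [ 0.51055764 -0.23418317  0.02684631]
[246 246 246 246 246 245 246 245 245 246 125 122 120]
w6 70 [ 0.51113277 -0.23511297] 24.96636730264754 26.612652204497362 25.947845465486854 free [ 0.51203302 -0.23530755  0.02523367]
[ 0.51251713 -0.23538407  0.19478563]
```

Cap centre is about (0.512, −0.235) and its top about 0.196, which agrees with the text. I descend with the pads at cap mid-height.

Converted, -12.8 cm / 80 = -0.16, -11.5 cm / 80 = -0.1438.

Call:
servo_tool(moves=[[-0.0013,0,-0.025,0],[-0.0013,0,-0.0563,0],[-0.0013,0,-0.0875,0],[-0.0013,0,-0.1188,0],[-0.0013,0,-0.1438,0],[-0.0013,0,-0.16,0],[-0.0013,0,-0.16,0],[-0.0013,0,-0.16,0],[-0.0013,0,-0.16,0]])

```text
time: 8.65
ee_pos: [0.5131, -0.2357, 0.1651]
tcp_rot: [-180.0, 0.1, 167.6]
wrist_force: [0.6, 0.3, -0.0]
opening: 0.0853
grasp_force: 0.0
```

Call:
servo_tool(moves=[[0,0,0,0],[0,0,0,0],[0,0,0,0],[0,0,0,0],[0,0,0,0],[0,0,0,0],[0,0,0,0],[0,0,0,0],[0,0,0,0],[0,0,0,0]], claw=1, force=80)

```text
time: 9.48
ee_pos: [0.5129, -0.2359, 0.1642]
tcp_rot: [180.0, 0.1, 167.5]
wrist_force: [1.0, 2.6, 5.7]
opening: 0.0501
grasp_force: 82.0
```

Run:
```python
from h import *
im=camera('wrist')[:,:,::-1].copy(); cv2.imwrite('pics/w7.png',im); o=get_obs(); print(o['ee_pos'],o['q'],o['wrist_force'],o['torque'])
```

```text
[ 0.5128773  -0.23584242  0.1641791 ] [-2.47106995e+01  6.01181218e+00  3.76013066e+00  8.76565385e+01
  3.11988279e-02 -1.22397988e+01] [1.09940775 1.54202054 5.48685714] [ 0.45250354 -0.18501485 -0.0419489 ]
```

View pics/w7.png

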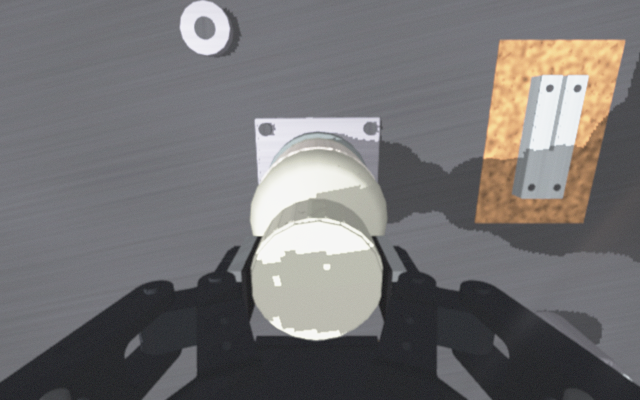

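The pads hold the cap across its diameter, centred near (317,275). Next I press it down.

Converted, -0.65 cm / 80 = -0.0081, -0.55 cm / 80 = -0.0069.

Call:
servo_tool(moves=[[0,0,-0.0025,0],[0,0,-0.005,0],[0,0,-0.0069,0],[0,0,-0.0081,0],[0,0,-0.0081,0],[0,0,-0.0081,0],[0,0,-0.0081,0]])

```text
time: 10.12
ee_pos: [0.5129, -0.2359, 0.1581]
tcp_rot: [180.0, 0.1, 167.5]
wrist_force: [-0.4, 2.8, 8.5]
opening: 0.0502
grasp_force: 82.5
```

Converted, -0.1 cm / 80 = -0.0013, -0.05 cm / 80 = -0.0006.

Call:
servo_tool(moves=[[0,0,-0.0006,0],[0,0,-0.0013,0],[0,0,-0.0013,0],[0,0,-0.0013,0],[0,0,-0.0013,0]])

```text
time: 10.53
ee_pos: [0.5129, -0.2359, 0.1573]
tcp_rot: [-180.0, 0.1, 167.5]
wrist_force: [-0.2, 2.6, 9.9]
opening: 0.0505
grasp_force: 82.5
```

Converted, 0.5 rad / 3.1416 = 0.1592.

Call:
servo_tool(moves=[[0,0,0,0.0159],[0,0,0,0.0318],[0,0,0,0.0477],[0,0,0,0.0637],[0,0,0,0.0796],[0,0,0,0.0955],[0,0,0,0.1114],[0,0,0,0.1273],[0,0,0,0.1432],[0,0,0,0.1592],[0,0,0,0.1592],[0,0,0,0.1592]])

```text
time: 11.53
ee_pos: [0.5135, -0.2356, 0.1574]
tcp_rot: [-179.9, 0.2, -163.8]
wrist_force: [2.5, 3.8, 10.7]
opening: 0.0504
grasp_force: 82.6
```

Run:
```python
from h import *
o=get_obs(); print(o['ee_pos'],o['tcp_rot'],o['wrist_force'],o['torque'])
```

```text
[ 0.51346064 -0.23557689  0.15744492] [-179.94532642    0.1885942  -163.77732082] [ 2.4749593   3.84748952 10.71662997] [ 0.87918958 -0.40167545  0.05037093]
```

Converted, 0.05 rad / 3.1416 = 0.0159.

Call:
servo_tool(moves=[[0,0,0,0.0159],[0,0,0,0.0318],[0,0,0,0.0477],[0,0,0,0.0637],[0,0,0,0.0796],[0,0,0,0.0955],[0,0,0,0.1114],[0,0,0,0.1273],[0,0,0,0.1432],[0,0,0,0.1592],[0,0,0,0.1592],[0,0,0,0.1592]])

```text
time: 12.53
ee_pos: [0.5135, -0.2349, 0.1574]
tcp_rot: [-179.9, 0.2, -135.1]
wrist_force: [2.6, 7.9, 9.3]
opening: 0.0505
grasp_force: 82.6
```

Run:
```python
from h import *
o=get_obs(); print(o['ee_pos'],o['tcp_rot'],o['wrist_force'],o['torque'])
```

```text
[ 0.51354968 -0.23492105  0.15741863] [-179.9079334     0.19541071 -135.10291924] [2.62610002 7.87898235 9.30991564] [ 1.54565098 -0.44022618 -0.06281433]
```

Converted, 0.16 rad / 3.1416 = 0.0509.

Call:
servo_tool(moves=[[0,0,0,0.0095],[0,0,0,0.0191],[0,0,0,0.0286],[0,0,0,0.0382],[0,0,0,0.0446],[0,0,0,0.0509],[0,0,0,0.0509],[0,0,0,0.0509]])

```text
time: 13.2
ee_pos: [0.5133, -0.2341, 0.1573]
tcp_rot: [-180.0, 0.2, -125.9]
wrist_force: [1.8, 11.9, 11.7]
opening: 0.0501
grasp_force: 82.7
```

Run:
```python
from h import *
o=get_obs(); print(o['ee_pos'],o['tcp_rot'],o['wrist_force'],o['torque'])
```

```text
[ 0.51328085 -0.23405931  0.15734346] [-179.96410005    0.24883799 -125.94015817] [ 1.80488342 11.88503005 11.73640231] [ 2.59418363 -0.30533923 -0.17972074]
```

Converted, 0.1 cm / 80 = 0.0013, 0.05 cm / 80 = 0.0006, 0.06 rad / 3.1416 = 0.0191.

Call:
servo_tool(moves=[[0,0.0006,0,0.0064],[0,0.0013,0,0.0127],[0,0.0013,0,0.0191],[0,0.0013,0,0.0191],[0,0.0013,0,0.0191]])

```text
time: 13.62
ee_pos: [0.5132, -0.2334, 0.1573]
tcp_rot: [-179.9, 0.2, -122.6]
wrist_force: [1.4, 10.9, 11.0]
opening: 0.0505
grasp_force: 82.6
```

Run:
```python
from h import *
o=get_obs(); print(o['ee_pos'],o['tcp_rot'],o['wrist_force'],o['torque'])
```

```text
[ 0.51316752 -0.23342164  0.15734771] [-179.93877931    0.21334975 -122.56921931] [ 1.43455561 10.93874286 10.95317948] [ 2.27216543 -0.18171824 -0.85273021]
```

The torque rose to −0.85 N·m, so the firm stop is reached at about 70°. I ease off slightly and lift straight up.

Converted, 2.7 cm / 80 = 0.0338, 0.05 cm / 80 = 0.0006, -0.04 rad / 3.1416 = -0.0127.

Call:
servo_tool(moves=[[0,0.0006,0,-0.0064],[0,0.0013,0,-0.0127],[0,0.0013,0.0038,-0.0127],[0,0.0013,0.0088,-0.0127],[0,0.0013,0.0138,-0.0127],[0,0.0013,0.0188,-0.0127],[0,0.0013,0.0238,-0.0127],[0,0.0013,0.0288,-0.0127],[0,0.0013,0.0338,-0.0127],[0,0.0013,0.0338,-0.0127]])

```text
time: 14.45
ee_pos: [0.5129, -0.2344, 0.1845]
tcp_rot: [-179.9, 0.0, -124.9]
wrist_force: [-0.8, -0.0, -0.7]
opening: 0.0503
grasp_force: 85.4
```

Converted, 4.5 cm / 80 = 0.0563, 3.8 cm / 80 = 0.0475.

Call:
servo_tool(moves=[[0,0,0.01,0],[0,0,0.0225,0],[0,0,0.035,0],[0,0,0.0475,0],[0,0,0.0563,0],[0,0,0.0563,0],[0,0,0.0563,0],[0,0,0.0563,0]])

```text
time: 15.12
ee_pos: [0.5124, -0.2339, 0.2274]
tcp_rot: [180.0, -0.0, -124.9]
wrist_force: [0.9, -0.5, -0.7]
opening: 0.0505
grasp_force: 85.4
```

Run:
```python
from h import *
im=camera('scene')[:,:,::-1].copy(); w=camera('wrist')[:,:,::-1]; t=camera('top')[:,:,::-1]
cv2.imwrite('pics/s8.png',im); cv2.imwrite('pics/t8.png',t);cv2.imwrite('pics/w8.png',w)
a=cv2.resize(im[190:340,200:350],(400,400),interpolation=3); b=cv2.resize(w[100:400,160:460],(400,400))
cv2.imwrite('pics/c8.png',np.hstack([a,b])); o=get_obs(); print(o['ee_pos'],o['tcp_rot'],o['wrist_force'],o['torque'],o['opening'])
```

```text
[ 0.51221404 -0.23380592  0.22716705] [ 1.79944355e+02 -1.32162023e-02 -1.24866739e+02] [ 0.18721261  0.10634808 -0.01019529] [-0.07252524  0.035566   -0.01737767] 0.05039338440732266
```

View pics/c8.png

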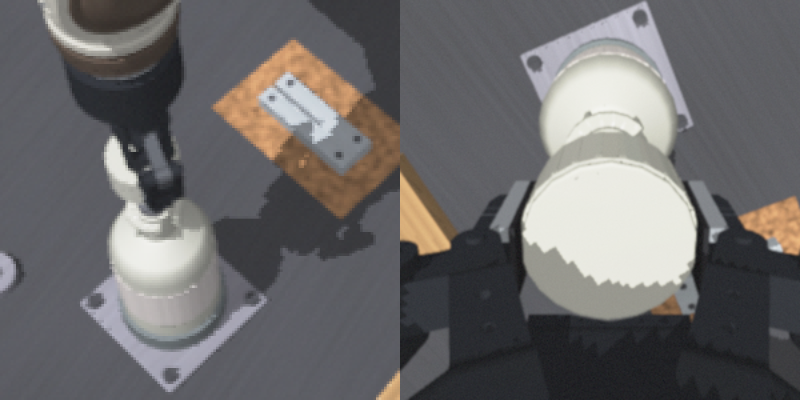

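The cap is off the bottle, upright between the pads. The insert is still on the mat. I make a small final height correction and settle.

Converted, 0.25 cm / 80 = 0.0031, 0.15 cm / 80 = 0.0019.

Call:
servo_tool(moves=[[0.0013,0,0.0019,0],[0.0013,0,0.0031,0],[0.0013,0,0.0031,0],[0.0013,0,0.0031,0],[0.0013,0,0.0031,0],[0.0013,0,0.0031,0]])

```text
time: 15.77
ee_pos: [0.5134, -0.2339, 0.2303]
tcp_rot: [180.0, -0.0, -124.9]
wrist_force: [0.4, -0.3, -0.4]
opening: 0.0506
grasp_force: 85.4
```

Run:
```python
from h import *
o=get_obs(); print(o['ee_pos'],o['tcp_rot'],o['grasp_force'],o['time']); print(job_done())
```

```text
[ 0.5133989  -0.23389918  0.23025054] [ 1.79998126e+02 -1.29726895e-04 -1.24870122e+02] 85.397615628317 15.7667
the job is handed in; nothing more can be done
None
```

I handed the job in at 15.8 s: the insert lies flat and wholly on the mat, and the cap, pressed and turned to its stop, is held upright about 5 cm above the bottle's mouth and within an estimated 1–2 mm of its axis.

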